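Shift the bench microscope one hole along its rail

TASK

The digital microscope hangs from a sliding section that is locked on its rail by a spring plunger. Take the plunger's knob, pull it up, slide the section one hole along so that the microscope stands over the opened phone (the one with its battery and board showing), and let the pin go fully home in that hole. Finish while still holding the knob in the gripper with the pin home, and leave both phones, the jar and the screwdriver where they lie.

Things in the scene. Friction and masses are not known exactly. Their poses are not given: they have to be found in the camera images.
- stand: Fixed rail on a 3 mm mat: level square tube 30 x 30 mm, 400 mm long, between two steel posts (45 x 20 mm, 105 mm high, 205 mm either side). Origin: under the tube's middle, at the feet's underside. y runs along the tube, z up, x level to the side of microscope and phones. Tube top 95 mm above origin, with five round 11 mm holes at y = -90, -45, 0, 45, 90 mm.
- section (a joint): Slide of the section along the tube, m, growing along the stand's +y. Starts at 0, locked in the middle hole; next holes at -0.045 and 0.045. 1 mm of play in a hole; rubs with 1.5 N. Grey sleeve 43 mm wide, 60 mm along the tube, top 6 mm above the tube, with a 20 mm steel plunger housing up to 25 mm above the tube, and a bracket to the microscope.
- plunger (a joint): Lift of the plunger, m: 0 = pin fully home, 0.015 = top stop. The 9 mm pin has a round end and reaches 10 mm into the hole, so the section slides only with the plunger at 0.010 or more; let down between holes, the pin rides on the tube and drops in when a hole comes under it. The spring pushes down with 4 N when home, 7 N at the top.
- knob: Black round plunger knob, upright cylinder 26 mm in diameter and 25 mm high, on top of the section. Origin: its centre, on the plunger's axis; with the pin home this is 145.5 mm above the stand's origin (x 0, y = section value). 13 mm of free stem lies between its underside and the housing. It rises with the plunger and travels with the section.
- scope (a point): Lower end (lens) of the black microscope barrel, 34 mm in diameter, 98 mm high, upright, carried by the section; 105 mm from the knob's axis along the stand's x, 50 mm above the stand's origin; the barrel's top is 148 mm above the stand's origin.
- phone_open: Opened phone, 150 x 72 x 9 mm, loose on the mat: screen off, grey battery and board with metal chips showing inside a thin rim. Origin: centre of its underside, about 45 mm along the rail from the section's start, on one side or the other (stand y above or below 0), about 115 mm along the stand's x. Its long side runs across the rail.
- phone_shut: Closed phone, same size, smooth glass top, loose, on the other side. Origin: centre of its underside.
- jar: Small round jar with lid, 44 mm across, 50 mm high, loose, on the mat beside the phones. Origin: centre of its underside.
- screwdriver: Screwdriver, 150 mm long, lying loose on the mat beside the phones. Origin: under its middle.

How it is judged:
By the outcome, as a careful person would: the job done as asked, in the order asked, and still so for the second after the job is handed in, while the arm keeps its last pose, push and grip.
It also fails if it takes over 32 s, if anything falls off the work surface, if the arm or the gripper's body presses on something with over 40 N, if the wrist force passes 120 N, or if a joint passes its speed limit or range.

ROBOT

A 6-joint arm with a two-finger parallel gripper is mounted at the origin on the work surface. World frame = base frame: x ahead of the robot, y to its left, z up, the work surface at z = 0. Lengths are in m, angles in rad, forces in N, time in s.
With the tool pointing down it reaches from about 0.25 to 0.775 m from the base axis. Payload 4 kg.
Tool frame: the origin (TCP) lies at the very end of the fingers, on their centre line; the grasp point (between the pads) lies 19 mm behind it; z points along the fingers, y is the line along which they close (so a half turn about z gives the same grasp; the last joint's range is limited). The gripper opens to 94 mm and grips with 3 to 60 N. Pads are 16 mm wide; open, the fingers measure 119 mm over their backs; the gripper's body (75 mm by 177 mm) begins 78 mm behind the grasp point.
Start: joints at [1.149, 0.087, 1.371, -0, 1.684, -0.103], TCP at [0.172, 0.522, 0.206] pointing down, gripper open.
Joint ranges: [-3.1, 3.1], [-0.76, 2.03], [0.27, 2.55], [-1.08, 4.22], [0.17, 2.65], [-2.57, 2.57]. Speed limits (rad/s): [2.79, 2.79, 3.14, 3.14, 3.14, 3.14].

INTERFACE

Orientations are given as [roll, pitch, yaw] about the fixed x, y, z axes, in that order (R = Rz(yaw) Ry(pitch) Rx(roll)).
In Python, from bench import robot, vision gives the robot as it stands.
- The arm moves only by the shell command python3 -m crank 'ROWS'. ROWS is JSON, a list of rows, each a list of 3 entries, a list of its own where there are three numbers: the closure, from 0 (fully open) to 1 (shut), then the shift along the tool's x, y, z in m, then the turn, a rotation vector about the tool's x, y, z in degrees. A call has 1 to 8 rows; each row shifts and turns the commanded pose from where the row before left it, along the tool's axes as they then stand; what a row does not reach is not made up. A row lasts 1/10 s, in which the tool goes at most 50 mm and 8.59 degrees, less where a joint would pass 70% of its speed; a pose out of reach is approached as far as the arm can. A call with a gripper value outside its range is refused whole. The fingers move at their own pace and stop on an object; the grip force is fixed at half the most. Time passes only in rows, so rows that do not move let the fingers close. It gives the time, the measured TCP pose, the force, the opening and the grip force at its end, in the units of the state.
- robot.get_obs(): the state, without advancing time (a new reading comes with each control period).
- vision.snapshot(name): name is "scene" or "top" or "wrist"; returns a dict with "color" (400x640x3 uint8, red, green, blue), "z_map" (400x640 float32, m along the optical axis (not along the pixel's ray), 0 where there is no reading), "fx", "fy", "cx", "cy" (pixels), "R" (3x3) and "t" (3): a world point X has camera coordinates R X + t. Camera axes: x right, y down, z forward; pixel columns grow to the right and rows downward; lengths in m; the calibration is good to about 2 mm. A picture is of the moment at which its call begins.
- robot.close_job(): hands the job in; it is judged then, once.
The state is a dict: "time": time; "joint_positions": joint angles; "qvel": joint speeds; "joint_torque": joint torques, N m; "tool_pos": TCP position; "ee_rot": TCP orientation; "wrist_force": force on the tool from outside, world axes, zero at the start; "wrist_torque": the same for the moment, N m; "width": finger opening in m; "finger_force": force on a finger pad.
Only numpy, scipy, OpenCV 4.12 (cv2) and the standard library are available. Lean on these libraries where they do the work, as an engineer would, in place of code of your own. Each camera call takes 0.05 s, during which the arm holds its last target. There are 200 camera calls.

## Working session

There is one attempt and no reset: what is moved stays moved. The work goes in short steps, Python scripts to look and compute and a shell command to move; the robot and the scene stay as the last step left them, time stands still between calls to the robot, and variables do not carry over. Pictures are saved under pics/ and viewed, at most 10 in all, crops included, and the job is handed in when it is done.

```bash
mkdir -p pics; cat > h.py <<'E'
import numpy as np,cv2
from bench import robot,vision
def snap(n,f):
    s=vision.snapshot(n); cv2.imwrite('pics/'+f,s['color'][:,:,::-1]); np.savez('/tmp/'+n+'.npz',**s); return s
def pts(s):
    z=s['z_map'];v,u=np.mgrid[:400,:640]
    c=np.stack([(u-s['cx'])/s['fx']*z,(v-s['cy'])/s['fy']*z,z],-1)
    return (c-s['t'])@s['R']
E
python3 - <<'E'
from h import *
a=snap('top','top1.png');b=snap('scene','scene1.png')
cv2.imwrite('pics/a.png',np.vstack([a['color'],b['color']])[:,::1,::-1][:, :])
im=cv2.imread('pics/a.png');cv2.imwrite('pics/a.png',cv2.resize(im,(480,600)))
o=robot.get_obs();print(o['time'],o['tool_pos'],o['ee_rot'],o['width'])
E
```

```text
0.1 [0.17219219 0.52184205 0.20443095] [-3.13963963e+00 -2.10548321e-04  2.82279579e+00] 0.09399029649009931
```

View pics/top1.png

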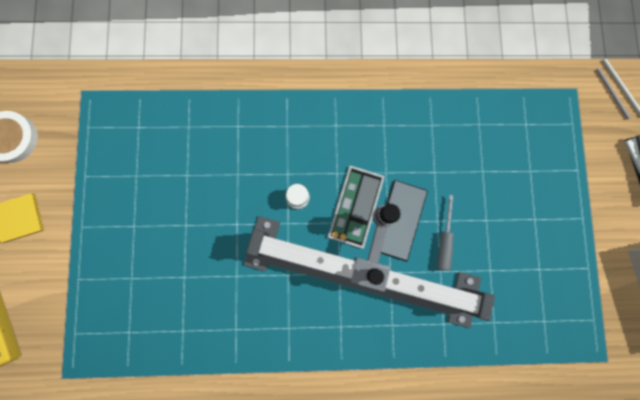

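View pics/scene1.png

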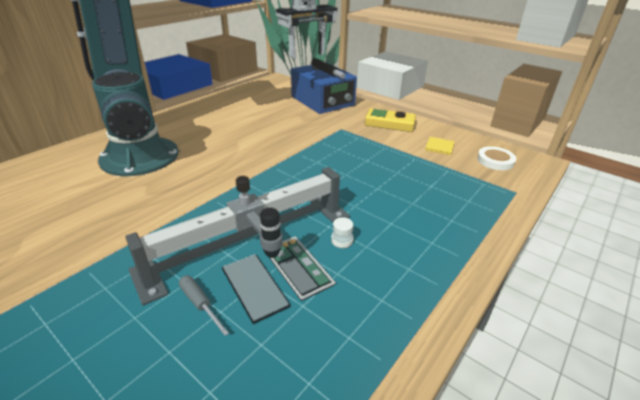

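The top view shows the knob at about (375,276), the barrel top at (390,213), the open phone at (356,206), to the image left of the section, and the shut phone at (403,220). I'll measure these next.

```bash
python3 - <<'E'
from h import *
a=dict(np.load('/tmp/top.npz'));P=pts(a);C=-a['R'].T@a['t'];print('cam',C)
def ray(u,v,z):
    d=a['R'].T@np.array([(u-a['cx'])/a['fx'],(v-a['cy'])/a['fy'],1]);return C+d*(z-C[2])/d[2]
for n,u,v in [('mat',200,150),('knob',375,276),('scope',390,213),('open',356,206),('shut',405,230),('tubeL',290,254),('tubeR',450,294),('jar',297,195)]: print(n,P[v,u].round(4))
g=a['color'].astype(int)
def cen(u,v,r,z):
    w=np.zeros(g.shape[:2],bool);w[v-r:v+r,u-r:u+r]=1
    m=(w&(g.max(2)<50)).astype('u1');n,l,st,ce=cv2.connectedComponentsWithStats(m);i=1+st[1:,4].argmax()
    print(st[i],ce[i],ray(*ce[i],z).round(4))
cen(375,276,14,.161);cen(390,213,16,.151)
# tube top: light pixels at tube height
m=(np.abs(P[...,2]-.098)<.006)&(g.min(2)>150)
q=P[m];print(len(q),q.min(0),q.max(0))
c=q[:,:2].mean(0);e,V=np.linalg.eigh(np.cov(q[:,:2].T));d=V[:,1];t=(q[:,:2]-c)@d
print('axis',d,'ang',np.degrees(np.arctan2(d[1],d[0])),'ends',t.min(),t.max(),'mid',c+d*(t.min()+t.max())/2)
# knob by depth
w=P[(np.abs(P[...,2]-.160)<.01)];print(len(w),w.mean(0),np.ptp(w,axis=0))
E
```

```text
cam [0.54781092 0.05754418 0.78205941]
mat [0.7513 0.274  0.0055]
knob [ 0.5053 -0.0452  0.1622]
scope [ 0.6048 -0.0754  0.1512]
open [ 0.6323 -0.0371  0.0129]
shut [ 0.583  -0.1325  0.0146]
tubeL [0.5413 0.0902 0.0973]
tubeR [ 0.4677 -0.1848  0.0981]
jar [0.6501 0.0784 0.0542]
[367 269  16  15 176] [374.375      275.98295455] [ 0.5053 -0.0444  0.161 ]
[379 204  20  19 280] [388.86785714 213.47857143] [ 0.604  -0.0735  0.151 ]
3073 [ 0.43826004 -0.23185352  0.09521198] [0.57302598 0.1430967  0.10397417]
axis [0.28380866 0.95888093] ang 73.51235050655193 ends -0.19276427187680653 0.19308083377688937 mid [ 0.50551287 -0.04562663]
467 [ 0.55695754 -0.06246987  0.156405  ] [0.12679896 0.05744256 0.01437366]
```

The tube middle is at (0.505,-0.045), and stand +y in world is (0.284,0.959). The open phone lies at stand y of about +44 mm, so the section must go +45 mm. The scope is 103 mm from the knob, which agrees with the given 105 mm. Next is the approach with the fingers closing along the rail.

```bash
python3 -m crank '[[0,[0,0,0],[0,0,-1.8]],[0,[-0.02,-0.02,0],[0,0,0]],[0,[-0.035,-0.032,0],[0,0,0]],[0,[-0.035,-0.032,0],[0,0,0]],[0,[-0.035,-0.032,0],[0,0,0]],[0,[-0.035,-0.032,0],[0,0,0]],[0,[-0.035,-0.032,0],[0,0,0]],[0,[-0.035,-0.032,0],[0,0,0]]]'
python3 -m crank '[[0,[-0.035,-0.032,0],[0,0,0]],[0,[-0.035,-0.032,0],[0,0,0]],[0,[-0.035,-0.032,0],[0,0,0]],[0,[-0.035,-0.032,0],[0,0,0]],[0,[-0.035,-0.032,0],[0,0,0]],[0,[-0.035,-0.032,0],[0,0,0]],[0,[-0.02,-0.02,0],[0,0,0]],[0,[0,0,0],[0,0,0]]]'
python3 - <<'E'
from h import *
s=snap('wrist','w1.png');o=robot.get_obs();print(o['time'],o['tool_pos'],o['ee_rot'])
y=o['ee_rot'][2];d=np.array([.5054,-.045])-o['tool_pos'][:2]
print('tool dx,dy',d@[np.cos(y),np.sin(y)],d@[np.sin(y),-np.cos(y)])
E
```

```text
time: 0.9
tool_pos: [0.3332, 0.252, 0.2051]
ee_rot: [-3.141, -0.0, 2.855]
wrist_force: [0.7, -0.4, -0.2]
width: 0.0943
finger_force: 0.0
time: 1.7
tool_pos: [0.4941, -0.0178, 0.2042]
ee_rot: [-3.14, -0.002, 2.849]
wrist_force: [0.2, 0.5, 0.5]
width: 0.0945
finger_force: 0.0
1.75 [ 0.49332257 -0.01593992  0.20441425] [ 3.14154015e+00 -2.42581019e-03  2.85104610e+00]
tool dx,dy -0.0198962458107819 -0.024382210204693232
```

View pics/w1.png

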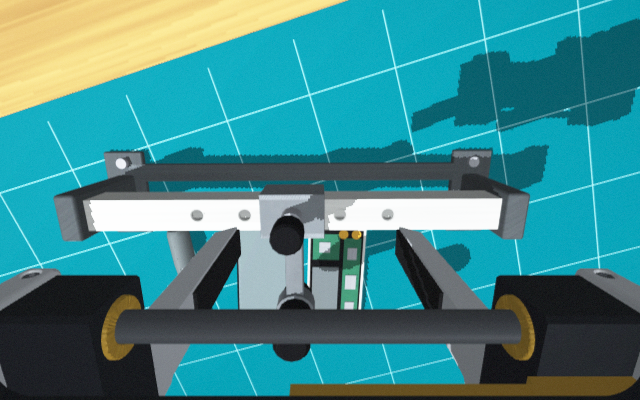

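The wrist view shows the tube level in the picture, so the yaw is right. The knob top is at (287,235), the fingers are open on either side, and the open phone is to the right. I'll refine the knob position from this closer view.

```bash
python3 - <<'E'
from h import *
s=dict(np.load('/tmp/wrist.npz'));P=pts(s);o=robot.get_obs();k=np.array([.5054,-.045])
m=(np.abs(P[...,2]-.161)<.003)&(np.linalg.norm(P[...,:2]-k,axis=-1)<.03)
q=P[m];print(len(q),q.mean(0),np.ptp(q,axis=0))
c=(q[:,:2].min(0)+q[:,:2].max(0))/2;print(c)
g=s['color'].min(2);m=(g>200)&(np.abs(P[...,2]-.098)<.006);q=P[m]
e,V=np.linalg.eigh(np.cov(q[:,:2].T));print('ang',np.degrees(np.arctan2(V[1,1],V[0,1]))%180,'tool y',(np.degrees(o['ee_rot'][2])-90))
y=o['ee_rot'][2];d=c-o['tool_pos'][:2];print(d@[np.cos(y),np.sin(y)],d@[np.sin(y),-np.cos(y)])
E
```

```text
845 [ 0.50361344 -0.04650303  0.16086798] [0.02541575 0.02555518 0.005073  ]
[ 0.50427246 -0.04689577]
ang 73.46088887614262 tool y 73.35290898349385
-0.019359059157348184 -0.02652153196099117
```

```bash
python3 -m crank '[[0,[-0.01,-0.013,0],[0,0,0]],[0,[-0.0095,-0.0125,0],[0,0,0]],[0,[0,0,0.015],[0,0,0]],[0,[0,0,0.02],[0,0,0]],[0,[0,0,0.02],[0,0,0]],[0,[0,0,0.015],[0,0,0]],[0,[0,0,0.005],[0,0,0]],[0,[0,0,0],[0,0,0]]]'
python3 - <<'E'
from h import *
s=snap('wrist','w2.png');o=robot.get_obs();print(o['time'],o['tool_pos'],o['ee_rot'],o['wrist_force'])
y=o['ee_rot'][2]
for k in ([.5043,-.0469],[.5054,-.045]):
  d=np.array(k)-o['tool_pos'][:2];print(d@[np.cos(y),np.sin(y)],d@[np.sin(y),-np.cos(y)])
E
```

```text
time: 2.55
tool_pos: [0.5038, -0.0441, 0.129]
ee_rot: [3.142, -0.003, 2.855]
wrist_force: [1.1, 0.8, -0.2]
width: 0.0942
finger_force: 0.0
2.6 [ 0.50457514 -0.0443137   0.13019705] [ 3.14145756e+00 -6.06490802e-04  2.85473139e+00] [-0.30007252  0.1033454   0.20139951]
-0.00046787793596954184 -0.0025584614110313805
-0.0009853363186931154 -0.0004248642554865299
```

View pics/w2.png

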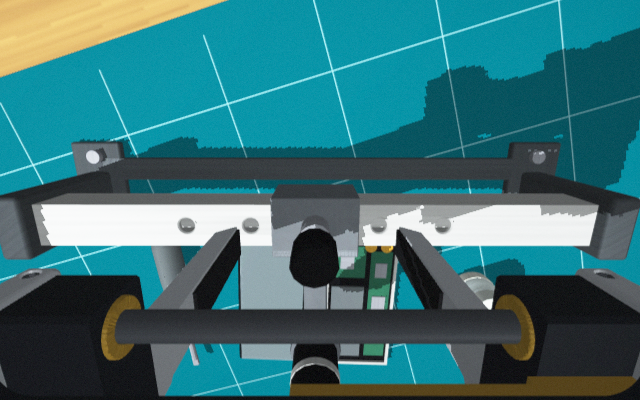

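The knob at (315,258) lies between the fingers, nearly centred, and nothing is touching. Now I'll close.

```bash
python3 -m crank '[[0.5,[-0.0005,-0.001,0],[0,0,0]],[0.8,[0,0,0],[0,0,0]],[1,[0,0,0],[0,0,0]],[1,[0,0,0],[0,0,0]],[1,[0,0,0],[0,0,0]],[1,[0,0,0],[0,0,0]],[1,[0,0,0],[0,0,0]],[1,[0,0,0],[0,0,0]]]'
```

```text
time: 3.4
tool_pos: [0.505, -0.0458, 0.1304]
ee_rot: [3.142, -0.0, 2.854]
wrist_force: [0.0, 0.1, -0.3]
width: 0.0333
finger_force: 0.0
```

```bash
python3 -m crank '[[1,[0,0,0],[0,0,0]],[1,[0,0,0],[0,0,0]],[1,[0,0,0],[0,0,0]],[1,[0,0,0],[0,0,0]]]'
```

```text
time: 3.8
tool_pos: [0.505, -0.0458, 0.1304]
ee_rot: [-3.142, -0.0, 2.854]
wrist_force: [0.5, 0.0, 1.1]
width: 0.0251
finger_force: 30.0
```

```bash
python3 -m crank '[[1,[0,0,-0.003],[0,0,0]],[1,[0,0,-0.003],[0,0,0]],[1,[0,0,-0.003],[0,0,0]],[1,[0,0,-0.002],[0,0,0]],[1,[0,0,-0.0015],[0,0,0]],[1,[0,0,0],[0,0,0]],[1,[0,0,0],[0,0,0]]]'
```

```text
time: 4.5
tool_pos: [0.5049, -0.0458, 0.1427]
ee_rot: [-3.142, -0.0, 2.854]
wrist_force: [1.3, -0.7, -6.7]
width: 0.0249
finger_force: 30.0
```

Lifted about 12 mm, and the 6.7 N pull matches the spring. Now I'll slide.

```bash
python3 -m crank '[[1,[0,0.005,0],[0,0,0]],[1,[0,0.008,0],[0,0,0]],[1,[0,0.008,0],[0,0,0]],[1,[0,0.008,0],[0,0,0]],[1,[0,0.008,0],[0,0,0]],[1,[0,0.005,0],[0,0,0]],[1,[0,0.003,0],[0,0,0]],[1,[0,0,0],[0,0,0]]]'
python3 - <<'E'
from h import *
s=snap('wrist','w3.png');o=robot.get_obs();y=o['ee_rot'][2];d=o['tool_pos']-np.array([.505,-.0458,.1304])
print(o['time'],d[:2]@[np.cos(y),np.sin(y)],d[:2]@[np.sin(y),-np.cos(y)],d[2],o['wrist_force'])
E
```

```text
time: 5.3
tool_pos: [0.518, -0.0016, 0.1429]
ee_rot: [3.14, -0.0, 2.855]
wrist_force: [2.4, -0.0, -6.8]
width: 0.0252
finger_force: 30.0
5.35 5.64601364927495e-05 0.046069315263397206 0.012558730542506474 [ 3.06150995 -0.03298745 -7.83158647]
```

View pics/w3.png

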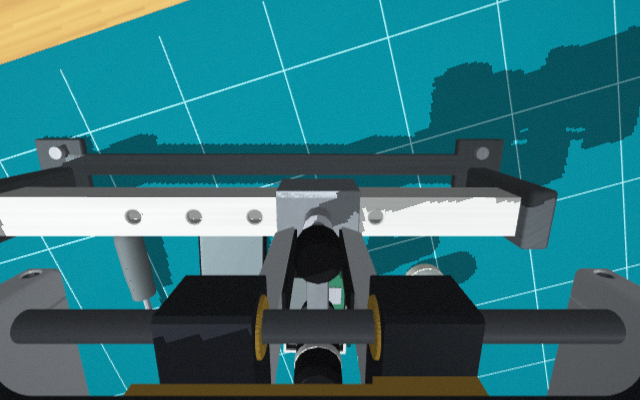

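The section has moved one hole. Three holes show on the left, at (133,216), (194,216) and (254,216), and one on the right at (375,216), so the sleeve sits midway between its neighbours. Lowering the pin now.

```bash
python3 -m crank '[[1,[0,0,0.002],[0,0,0]],[1,[0,0,0.002],[0,0,0]],[1,[0,0,0.002],[0,0,0]],[1,[0,0,0.002],[0,0,0]],[1,[0,0,0],[0,0,0]]]'
```

```text
time: 5.85
tool_pos: [0.5177, -0.0026, 0.1348]
ee_rot: [3.141, -0.0, 2.854]
wrist_force: [0.9, 0.1, -6.5]
width: 0.0252
finger_force: 30.0
```

```bash
python3 -m crank '[[1,[0,0,0.002],[0,0,0]],[1,[0,0,0.002],[0,0,0]],[1,[0,0,0.0005],[0,0,0]],[1,[0,0,0],[0,0,0]],[1,[0,0,0],[0,0,0]]]'
```

```text
time: 6.35
tool_pos: [0.5178, -0.0026, 0.1305]
ee_rot: [3.141, -0.0, 2.854]
wrist_force: [0.6, 0.6, -4.4]
width: 0.0253
finger_force: 30.0
```

The arm still carries the spring's 4.4 N, so I'll press down until the stop takes it.

```bash
python3 -m crank '[[1,[0,0,0.0005],[0,0,0]],[1,[0,0,0],[0,0,0]],[1,[0,0,0],[0,0,0]]]'; python3 -m crank '[[1,[0,0,0.0005],[0,0,0]],[1,[0,0,0],[0,0,0]],[1,[0,0,0],[0,0,0]]]'
```

```text
time: 6.65
tool_pos: [0.5178, -0.0026, 0.1305]
ee_rot: [3.141, 0.0, 2.854]
wrist_force: [-0.4, 1.7, -1.6]
width: 0.0253
finger_force: 30.0
time: 6.95
tool_pos: [0.5179, -0.0026, 0.1304]
ee_rot: [3.141, 0.001, 2.854]
wrist_force: [-2.2, 1.3, 4.3]
width: 0.0252
finger_force: 30.0
```

The force is now +4.3 N upward and the height is 0.1304, the same as when first gripped, so the pin is on its stop. One last check from above.

```bash
python3 - <<'E'
from h import *
s=snap('scene','s4.png');o=robot.get_obs();print(o['time'],o['tool_pos'],o['wrist_force'],o['width'])
E
```

```text
7.0 [ 0.51791946 -0.0026318   0.13037777] [-3.23064467  1.54015682  3.34654616] 0.02498430055306297
```

View pics/s4.png

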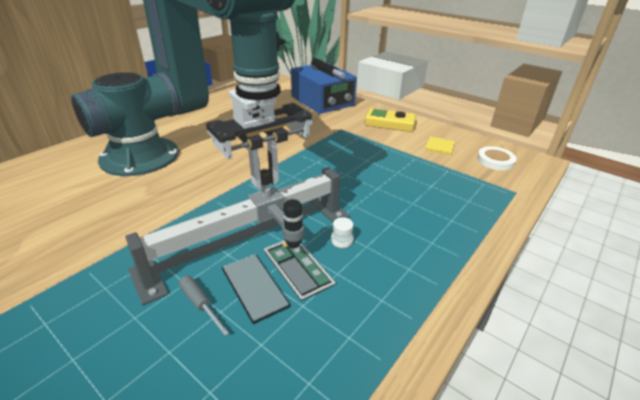

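The microscope, with its barrel at (292,225), stands over the open phone at (298,268). The phones, jar and screwdriver are where they were, and the knob is still held. Handing in.

```bash
python3 -c "from bench import robot; print(robot.close_job())"
```

```text
the job is handed in; nothing more can be done
None
```

The section is one hole along (+45 mm), the microscope stands over the opened phone, the pin is home with the knob still gripped, and the phones, jar and screwdriver look unmoved; handed in at about 7 s.

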